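Eject the finned filter cartridge from its push-push gate

TASK

Take the filter cartridge with the flat fin out of its gate: press it deeper until its push-push latch lets go, let it spring up and draw it out, then set it down gently, upright, in the open aluminium tray. Leave the cartridge with the round knob latched in the other gate.

Things in the scene. Friction and masses are not known exactly. Their poses are not given: they have to be found in the camera images.
- fin_filter: Black filter cartridge, 78 mm tall, 90 g: block 40 (x) x 26 (y) x 34 mm, on it a flat fin 24 (x) x 12 (y) mm, z = 34 to 78 mm. Origin: centre of underside. It starts upright in a grey gate (90 x 80 mm, flat top 80 mm above the table, same axes), underside 32 mm above the table, so the fin stands 30 mm proud with free space around it. The bay guides it; it is out when raised 48 mm above latched.
- fin_lift (a joint): Height (m) of the sprung lifter under the finned cartridge: 0 latched, negative pressed. Pulling does not unlatch. Pressing takes 5 to 8 N; the latch lets go for good 4 to 7 mm down, firm stop at 10 mm (-0.010). When the press is eased it pushes the cartridge up to 20 mm above latched (0.020), damped, in about 0.3 s; the cartridge is then loose.
- knob_filter: The cartridge to leave alone: same block, material and height, in an identical gate of its own, but with a round upright knob of 24 mm diameter, z = 34 to 78 mm, in place of the fin. Origin: centre of underside.
- tray_in (a point): Centre of the inner floor of the empty open aluminium tray, fixed to the table: outside 150 (x) x 130 (y) x 22 mm tall, walls 5 mm, inner floor 140 x 120 mm, 5 mm above the table. Axes along the tray's sides.
Mind the look-alikes: they are no part of the job. Leave any purple or yellow look-alike of the fin_filter alone.

How it is judged:
By the outcome, as a careful person would: the job done as asked, in the order asked, and still so for the second after the job is handed in, with the robot touching nothing.
It also fails if it takes over 38 s, if anything falls off the work surface, if the arm or the gripper's body presses on something with over 40 N, if the wrist force passes 120 N, or if a joint passes its speed limit or range.

ROBOT

A 7-joint arm with a two-finger parallel gripper is mounted at the origin on the work surface. World frame = base frame: x ahead of the robot, y to its left, z up, the work surface at z = 0. Lengths are in m, angles in rad, forces in N, time in s.
With the tool pointing down it reaches from about 0.4 to 0.85 m from the base axis. Payload 6.9 kg.
Tool frame: the origin (TCP) lies midway between the tips of the shut fingers; the grasp point (between the pads) lies 19 mm behind it; z points along the fingers, y is the direction in which the jaws open and shut (so a half turn about z gives the same grasp; the last joint's range is limited). The gripper opens to 85 mm and grips with 20 to 120 N. Pads are 22 mm wide; open, the fingers measure 114 mm over their backs; the gripper's body (76 mm by 85 mm) begins 54 mm behind the grasp point. The pads swing forward as they close: fully open they stand 13 mm farther back than shut.
Start: joints at [1.302, 0.507, -0.238, 1.5, 0.126, 1.149, -0.155], TCP at [0.228, -0.582, 0.231] pointing down, gripper open.
Joint ranges: [-3.08, 3.08], [-0.24, 2.05], [-1.43, 1.35], [0, 2.5], [-1.52, 4.66], [0.17, 1.96], [-2.89, 2.89]. Speed limits (rad/s): [2.39, 2.39, 3.14, 3.14, 3.14, 3.14, 3.14].

INTERFACE

Orientations are given as a rotation vector (axis times angle).
In Python, from rig import env gives the robot as it stands.
- The arm moves only by the tool arm_command, never from a script. Its arguments are lists of equal length, an entry for each row: "grip": the finger opening in mm, from 0 to 85.4; "linear": the shift along the tool's x, y, z in mm, a list of three; "angular": the turn, a rotation vector about the tool's x, y, z in degrees, a list of three. A call has 1 to 20 rows; each row shifts and turns the pose as measured when the row begins, along the tool's axes as they then stand; what a row does not reach is not made up. A row lasts 1/12 s, in which the tool goes at most 41.7 mm and 7.16 degrees, less where a joint would pass 70% of its speed; a pose out of reach is approached as far as the arm can. A call with a gripper value outside its range is refused whole. The fingers move at their own pace and stop on an object; the grip force is fixed at half the most. Time passes only in rows, so rows that do not move let the fingers close. It gives the time, the measured TCP pose, the force and the opening at its end, in the units of the state.
- env.sense(): the state, without advancing time (a new reading comes with each control period).
- env.snapshot(name): name is "scene" or "top"; returns (picture, depth): 480x640x3 uint8, red, green, blue; 480x640 float32, m along the optical axis (not along the pixel's ray), 0 where there is no reading.
- env.get_calibration(name): a dict with "mtx" (3x3 intrinsics, pixels), "xyz" and "orientation" of the camera in the world. Camera axes: x right, y down, z forward; pixel columns grow to the right and rows downward; lengths in m; the calibration is good to about 2 mm. A picture is of the moment at which its call begins. get_calibration takes no time and is no camera call.
- env.job_done(): hands the job in, once; it reports no verdict.
Trained networks look in the newest picture that a camera, given by its name, has taken for a name from the list of things; names that differ only in an ending like _2 or _b are one class to them, and where a whole thing is asked for, a point or a joint stands for the part that bears it (a point fixed in the world has none). Each returns a list of dicts, best first, with "conf" (0 to 1); they miss things now and then, are a little off and sometimes report something else, mostly with a low value. They report only what shows in the picture. A call takes as long as a camera call. They do not tell look-alikes from the thing itself.
- env.boxes_of(name, camera): "bbox" ([left, top, width, height] as shares, 0 to 1, of the picture: columns of its width, rows of its height, round what is visible of it).
The state is a dict: "time_s": time; "joint_pos": joint angles; "joint_vel": joint speeds; "effort": joint torques, N m; "tool_pos": TCP position; "ee_rot": TCP orientation; "wrist_force": force on the tool from outside, world axes, zero at the start; "torque": the same for the moment, N m; "width": finger opening in m.
Only numpy, scipy, OpenCV 4.12 (cv2) and the standard library are available. Lean on these libraries where they do the work, as an engineer would, in place of code of your own. Each camera call takes 0.05 s, during which the arm holds its last target.

## Working session

There is one attempt and no reset: what is moved stays moved. The work goes in short steps, Python scripts to look and compute and a tool call to move; the robot and the scene stay as the last step left them, time stands still between calls to the robot, and variables do not carry over. Pictures are saved under pics/ and viewed, and the job is handed in when it is done.

Besides the shell and the picture viewer there is one more tool, called after "Emit:" as name(argument=value, ...) on one line, values as JSON. arm_command: Moves the arm, as the interface text tells. Its arguments: {"type":"object","properties":{"grip":{"type":"array"},"linear":{"type":"array"},"angular":{"type":"array"}},"required":["grip","linear","angular"]}

```bash
mkdir -p pics; ls; python3 - <<'E'
from rig import env
import numpy as np,cv2
s=env.sense();print(s)
for n in("scene","top"):
    p,d=env.snapshot(n);np.savez(f"pics/{n}0.npz",p=p,d=d)
    cv2.imwrite(f"pics/{n}0.png",p[:,:,::-1]);c=env.get_calibration(n);print(n,c)
    for t in("fin_filter","knob_filter","fin_lift"):
        print(t,[(np.round(np.array(b["bbox"])*[640,480,640,480]),round(b["conf"],2)) for b in env.boxes_of(t,n)][:5])
E
```

```text
pics
{'time_s': 0.0, 'joint_pos': array([ 1.30249929,  0.50829713, -0.23751482,  1.50112894,  0.12567618,
        1.14889515, -0.15479965]), 'joint_vel': array([-0.00071121, -0.00097138,  0.00123343, -0.00072815, -0.00045599,
       -0.00090314,  0.00110183]), 'effort': array([-7.30852025e-05, -6.20607162e+01, -2.18685821e+00, -2.49661052e+01,
        1.25203893e-02,  1.18449057e-02, -2.26703298e-05]), 'tool_pos': array([ 0.22796746, -0.58140426,  0.23045594]), 'ee_rot': array([-3.08520386e+00, -5.83427131e-01,  5.39635151e-04]), 'wrist_force': array([0.5817818 , 0.21998868, 0.11001721]), 'torque': array([0.0164558 , 0.00612747, 0.01062044]), 'width': 0.0853710080097908}
scene {'mtx': array([[488.51759911,   0.        , 321.23917319],
       [  0.        , 488.51759911, 243.53217873],
       [  0.        ,   0.        ,   1.        ]]), 'xyz': array([ 1.07994553, -0.03304698,  0.70618875]), 'orientation': array([-1.91591858, -1.65531098,  0.61328203])}
fin_filter [(array([508., 228.,  33.,  38.]), 0.87), (array([404., 190.,  24.,  40.]), 0.83), (array([453., 228.,  20.,  24.]), 0.74)]
knob_filter [(array([120., 227.,  21.,  29.]), 0.76)]
fin_lift []
top {'mtx': array([[618.66475454,   0.        , 316.72188315],
       [  0.        , 618.66475454, 241.63497434],
       [  0.        ,   0.        ,   1.        ]]), 'xyz': array([0.3480998 , 0.08572648, 1.28116755]), 'orientation': array([-2.15471804,  2.14374767, -0.14781179])}
fin_filter [(array([146., 209.,  26.,  24.]), 0.78), (array([226., 269.,  24.,  18.]), 0.66), (array([212., 200.,  11.,  19.]), 0.53)]
knob_filter [(array([490., 242.,  18.,  20.]), 0.79)]
fin_lift []
```

View pics/scene0.png

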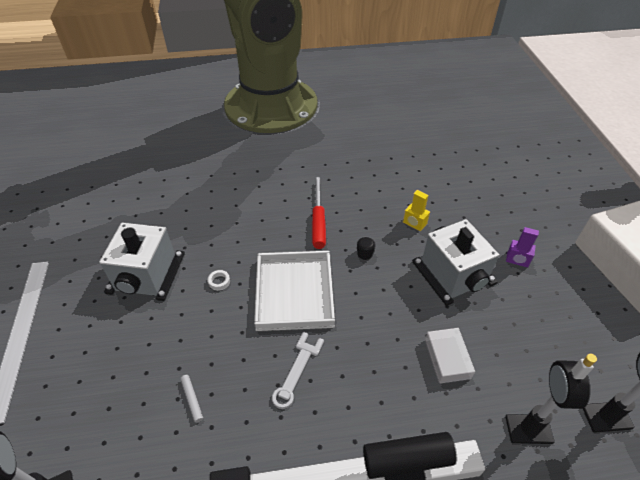

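View pics/top0.png

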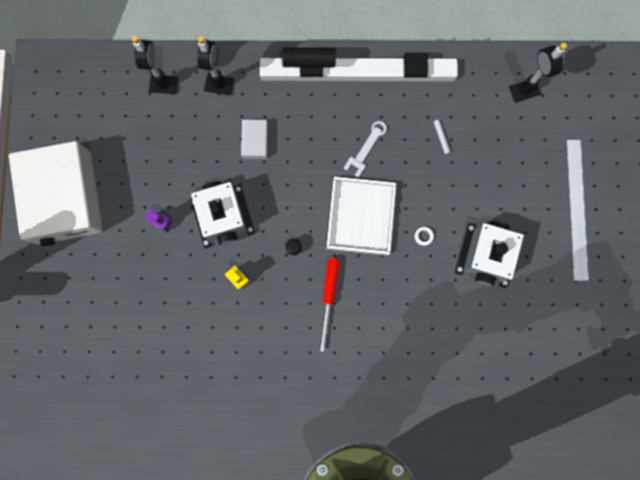

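The scene shows two grey gates. The right one, at scene (460,255) / top (218,210), holds a black insert. The left one, at scene (138,255) / top (497,250), holds another. The tray is at scene (295,290) / top (362,215). A yellow look-alike is at scene (417,212) and a purple one at (522,248).

Things that could be taken for the fin_filter: the black insert in the right gate (scene 463,240), the black insert in the left gate (128,240, probably the round knob), yellow (417,212) and purple (522,248). I'll check with crops and measure.

```bash
cat > h.py <<'E'
import numpy as np,cv2
from scipy.spatial.transform import Rotation as R
def cloud(d,c):
    K=c["mtx"];v,u=np.mgrid[:480,:640]
    P=np.stack([(u-K[0,2])/K[0,0]*d,(v-K[1,2])/K[1,1]*d,d],-1)
    W=P@R.from_rotvec(c["orientation"]).as_matrix().T+c["xyz"]
    W[d==0]=np.nan
    return W
E
python3 - <<'E'
from rig import env
from h import *
tiles=[]
for n,rects in(("scene",[(410,210,100,100),(90,210,100,100)]),("top",[(180,170,80,80),(455,210,80,80)])):
    z=np.load(f"pics/{n}0.npz");p,d=z["p"],z["d"];W=cloud(d,env.get_calibration(n))
    for i,(x,y,w,h) in enumerate(rects):
        tiles.append(cv2.resize(p[y:y+h,x:x+w],(390,290),interpolation=cv2.INTER_CUBIC))
        S=W[y:y+h,x:x+w].reshape(-1,3);C=p[y:y+h,x:x+w].reshape(-1,3).astype(int)
        m=(abs(S[:,2]-.08)<.012)&(C.min(1)>130)
        q=S[m]; r=cv2.minAreaRect((q[:,:2]*1000).astype(np.float32));print(n,i,m.sum(),"gate top z",np.median(q[:,2]),r)
        m=(S[:,2]>.095)&(C.max(1)<90)
        q=S[m];
        if len(q)>5: print("  proud",m.sum(),q.min(0),q.max(0),q.mean(0),cv2.minAreaRect((q[:,:2]*1000).astype(np.float32)))
    x,y,w,h=(250,245,90,90) if n=="scene" else (320,170,85,90)
    S=W[y:y+h,x:x+w].reshape(-1,3);C=p[y:y+h,x:x+w].reshape(-1,3).astype(int)
    m=(S[:,2]>.015)&(S[:,2]<.03)&(C.min(1)>130);q=S[m];print(n,"rim",m.sum(),np.median(q[:,2]),cv2.minAreaRect((q[:,:2]*1000).astype(np.float32)))
    m=(S[:,2]>-.005)&(S[:,2]<.03)&(C.min(1)>130);q=S[m];print(n,"tray",m.sum(),np.nanpercentile(q[:,2],[2,50,98]),cv2.minAreaRect((q[:,:2]*1000).astype(np.float32)))
cv2.imwrite("pics/crops.png",np.vstack([np.hstack(tiles[:2]),np.hstack(tiles[2:])])[:,:,::-1])
E
```

```text
scene 0 1535 gate top z 0.08155285763638165 ((580.6229858398438, 284.74920654296875), (91.98634338378906, 82.15328216552734), 17.046184539794922)
  proud 167 [0.56986123 0.27538363 0.09519232] [0.5954473  0.29271951 0.11459621] [0.58461926 0.28245698 0.10679402] ((582.546630859375, 283.5606994628906), (24.642547607421875, 12.996445655822754), 17.0293025970459)
scene 1 1551 gate top z 0.08098763964814759 ((500.8326721191406, -266.5159606933594), (83.06968688964844, 91.88949584960938), 73.93754577636719)
  proud 216 [ 0.49059579 -0.27766243  0.09502191] [ 0.51506088 -0.25402978  0.1146201 ] [ 0.50643192 -0.2649867   0.10732609] ((502.5615234375, -266.23614501953125), (23.36374282836914, 22.722660064697266), 28.317380905151367)
scene rim 863 0.022813626998896663 ((581.9873046875, -5.009925842285156), (130.09970092773438, 153.28909301757812), 84.35626983642578)
scene tray 5080 [0.00305004 0.00661188 0.02430257] ((579.1590576171875, -5.757148742675781), (135.3022003173828, 184.77198791503906), 84.51057434082031)
top 0 1602 gate top z 0.08070784178030366 ((579.4791259765625, 285.8435363769
[... 242 characters left out ...]
12.462898254394531), 16.951175689697266)
top 1 1652 gate top z 0.08032305265062933 ((499.3102111816406, -265.4931335449219), (82.05213165283203, 91.86953735351562), 73.69929504394531)
  proud 140 [ 0.48788281 -0.27614811  0.09548725] [ 0.51053572 -0.25253378  0.11756825] [ 0.49928936 -0.26293255  0.10927601] ((500.5677490234375, -263.818603515625), (21.442554473876953, 24.219202041625977), 40.52703094482422)
top rim 689 0.022220609890338583 ((580.6060791015625, -4.010673522949219), (130.23867797851562, 151.4294891357422), 84.48809051513672)
top tray 4733 [-0.00015387  0.00621789  0.0250211 ] ((591.6129760742188, -6.189506530761719), (135.34518432617188, 174.4192352294922), 84.52118682861328)
```

View pics/crops.png

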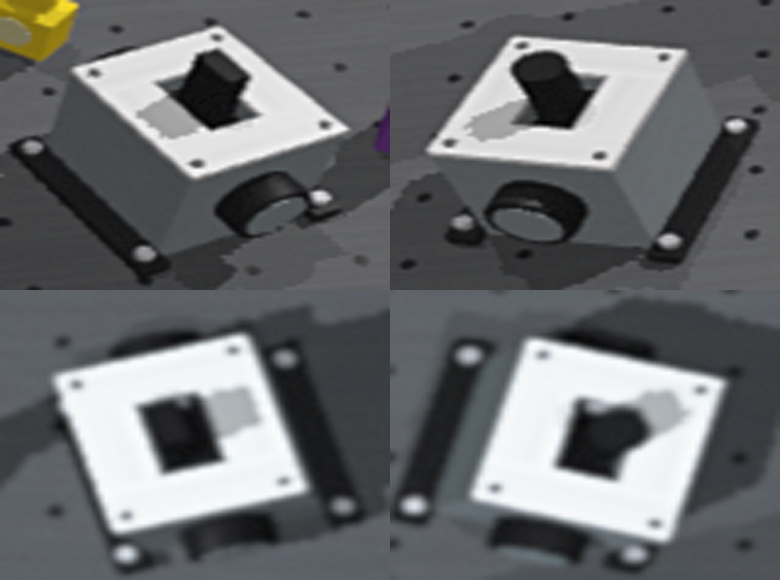

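The crop settles it: the right gate, crop top-left (215,85), holds the rectangular flat fin, and the left gate, crop top-right (545,80), has the round knob. Both cameras put the fin at about (0.580, 0.285), yaw 17°. The gate top (80 mm) and the proud height (≈110 mm) match the description. The tray is at (0.581, -0.005), yaw -5.6°.

I'll shut the fingers on the way and press on the fin top.

Emit:
arm_command(grip=[0,0,0,0,0,0,0,0,0,0], linear=[[36,-18,0],[36,-18,0],[36,-18,0],[36,-18,0],[36,-18,0],[36,-18,0],[36,-18,0],[36,-18,0],[36,-18,0],[36,-18,0]], angular=[[0,0,0.4],[0,0,0.4],[0,0,0.4],[0,0,0.4],[0,0,0.4],[0,0,0.4],[0,0,0.4],[0,0,0.4],[0,0,0.4],[0,0,0.4]])

```text
time_s: 1.23
tool_pos: [0.5089, -0.2936, 0.2288]
ee_rot: [3.106, 0.433, -0.008]
wrist_force: [1.9, -0.7, -0.9]
width: -0.0
```

```bash
cat >> h.py <<'E'
def st(target=None,yaw=17.1,deg=True):
    from rig import env
    s=env.sense();T=R.from_rotvec(s["ee_rot"]).as_matrix()
    print("t",round(s["time_s"],2),"pos",s["tool_pos"].round(4),"x",T[:,0].round(3),"z",T[:,2].round(4),"yaw",np.degrees(np.arctan2(T[1,0],T[0,0])).round(2),"w",round(s["width"]*1000,1),"F",s["wrist_force"].round(1),"q",s["joint_pos"].round(2))
    if target is not None:
        y=np.radians(yaw);G=np.array([[np.cos(y),np.sin(y),0],[np.sin(y),-np.cos(y),0],[0,0,-1]])
        print("lin mm",(T.T@(np.array(target)-s["tool_pos"])*1000).round(1),"ang deg",np.degrees(R.from_matrix(T.T@G).as_rotvec()).round(2))
    return s
E
python3 -c "
from h import *
st([.58,.285,.16])"
```

```text
t 1.23 pos [ 0.5089 -0.2936  0.2288] x [ 0.962  0.274 -0.006] z [-0.0041 -0.0062 -1.    ] yaw 15.89 w -0.0 F [ 1.9 -0.7 -0.9] q [ 0.66  0.45 -0.28  1.61  0.14  1.1  -0.95]
lin mm [ 227.1 -537.4   64.9] ang deg [ 0.27  0.33 -1.21]
```

Emit:
arm_command(grip=[0,0,0,0,0,0,0,0,0,0,0,0,0,0,0], linear=[[15,-36,3],[15,-36,3],[15,-36,3],[15,-36,3],[15,-36,3],[15,-36,3],[15,-36,3],[15,-36,3],[15,-36,3],[15,-36,3],[15,-36,3],[15,-36,3],[15,-36,3],[15,-36,3],[10,-25,3]], angular=[[0,0,0],[0,0,0],[0,0,0],[0,0,0],[0,0,0],[0,0,0],[0,0,0],[0,0,0],[0,0,0],[0,0,0],[0,0,0],[0,0,0],[0,0,0],[0,0,0],[0,0,0]])

```text
time_s: 2.48
tool_pos: [0.582, 0.3056, 0.1799]
ee_rot: [3.105, 0.435, 0.009]
wrist_force: [0.4, 0.3, -0.5]
width: -0.0001
```

```bash
python3 -c "
from h import *
st([.58,.285,.125])"
```

```text
t 2.48 pos [0.582  0.3056 0.1799] x [0.962 0.275 0.005] z [ 0.0066 -0.0051 -1.    ] yaw 15.95 w -0.1 F [ 0.4  0.3 -0.5] q [-0.33  0.6  -0.33  1.48  0.22  1.09 -2.01]
lin mm [-7.9 18.9 55. ] ang deg [ 0.39 -0.28 -1.16]
```

Emit:
arm_command(grip=[0,0,0,0], linear=[[-8,19,20],[0,0,20],[0,0,12],[0,0,0]], angular=[[0.4,-0.3,-1.2],[0,0,0],[0,0,0],[0,0,0]])

```text
time_s: 2.82
tool_pos: [0.5767, 0.2997, 0.1256]
ee_rot: [-3.094, -0.494, -0.001]
wrist_force: [0.2, -1.2, -1.2]
width: 0.0001
```

```bash
python3 - <<'E'
from h import *
from rig import env
st([.58,.285,.112])
t=[]
for n,(x,y,w,h) in(("scene",(410,150,120,120)),("top",(160,150,120,120))):
    p,d=env.snapshot(n);t.append(cv2.resize(p[y:y+h,x:x+w],(390,390),interpolation=cv2.INTER_CUBIC))
cv2.imwrite("pics/press0.png",np.hstack(t)[:,:,::-1])
E
```

```text
t 2.82 pos [0.5767 0.2997 0.1256] x [0.95  0.312 0.002] z [-5.0e-04  8.5e-03 -1.0e+00] yaw 18.16 w 0.1 F [ 0.2 -1.2 -1.2] q [-0.31  0.65 -0.34  1.57  0.24  0.96 -1.98]
lin mm [-1.5 15.2 13.5] ang deg [-0.47 -0.12  1.06]
```

View pics/press0.png

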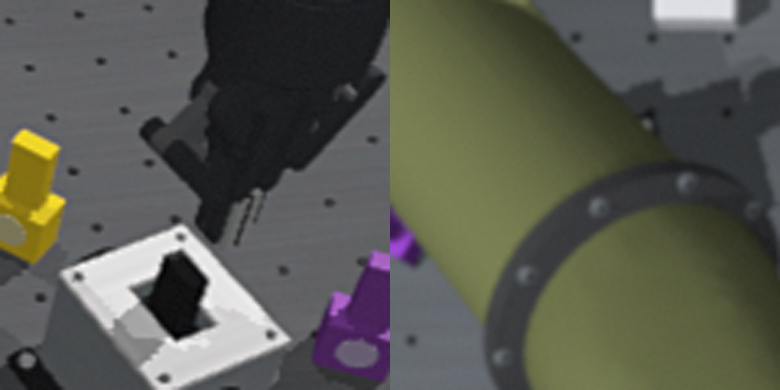

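The picture shows the shut fingertips (crop 235,225) just above the fin and a little beyond it in +y, which agrees with the measured 15 mm offset. I'll centre them.

Emit:
arm_command(grip=[0,0,0], linear=[[-1.5,15,2],[0,0,0],[0,0,0]], angular=[[-0.4,0,1],[0,0,0],[0,0,0]])

```text
time_s: 3.17
tool_pos: [0.5827, 0.2848, 0.1287]
ee_rot: [-3.103, -0.463, -0.014]
wrist_force: [0.6, 0.2, 0.1]
width: -0.0
```

```bash
python3 -c "
from h import *
st([.58,.285,.112])"
```

```text
t 3.17 pos [0.5827 0.2848 0.1287] x [0.956 0.292 0.009] z [ 0.0082  0.005  -1.    ] yaw 16.98 w -0.0 F [0.6 0.2 0.1] q [-0.3   0.64 -0.33  1.58  0.24  0.96 -1.98]
lin mm [-2.6 -0.9 16.7] ang deg [-0.14 -0.53 -0.12]
```

Emit:
arm_command(grip=[0,0,0,0], linear=[[-2.5,-1,7],[0,0,6],[0,0,3],[0,0,0]], angular=[[-0.1,-0.5,0],[0,0,0],[0,0,0],[0,0,0]])

```text
time_s: 3.5
tool_pos: [0.5813, 0.284, 0.1134]
ee_rot: [-3.107, -0.46, -0.005]
wrist_force: [0.1, 0.3, -0.2]
width: -0.0001
```

```bash
python3 -c "
from h import *
st([.58,.285,.102])"
```

```text
t 3.5 pos [0.5813 0.284  0.1134] x [0.957 0.29  0.003] z [ 0.0032  0.0013 -1.    ] yaw 16.83 w -0.1 F [ 0.1  0.3 -0.2] q [-0.3   0.65 -0.33  1.59  0.25  0.93 -1.99]
lin mm [-1.  -1.4 11.4] ang deg [-0.02 -0.2  -0.27]
```

Now I'll press in small rows, keeping an eye on the force.

Emit:
arm_command(grip=[0,0,0,0,0,0], linear=[[-1,-1,2],[0,0,2],[0,0,2],[0,0,2],[0,0,2],[0,0,1]], angular=[[0,0,0],[0,0,0],[0,0,0],[0,0,0],[0,0,0],[0,0,0]])

```text
time_s: 4.0
tool_pos: [0.5799, 0.2858, 0.1048]
ee_rot: [-3.106, -0.461, -0.009]
wrist_force: [-1.8, -0.9, 7.0]
width: 0.0002
```

```bash
python3 -c "
from h import *
st([.58,.285,.102])"
```

```text
t 4.0 pos [0.5799 0.2858 0.1048] x [0.957 0.291 0.006] z [ 0.0053  0.0019 -1.    ] yaw 16.89 w 0.2 F [-1.8 -0.9  7. ] q [-0.31  0.66 -0.32  1.61  0.25  0.91 -1.99]
lin mm [-0.2  0.8  2.7] ang deg [-0.02 -0.32 -0.21]
```

Emit:
arm_command(grip=[0,0,0,0], linear=[[0,0.5,2],[0,0,2],[0,0,1],[0,0,0.5]], angular=[[0,0,0],[0,0,0],[0,0,0],[0,0,0]])

```text
time_s: 4.33
tool_pos: [0.5804, 0.286, 0.1027]
ee_rot: [-3.106, -0.462, -0.014]
wrist_force: [-1.6, -1.1, 6.6]
width: -0.0
```

Emit:
arm_command(grip=[0,0,0], linear=[[0,0,3],[0,0,2],[0,0,1]], angular=[[0,-0.4,0],[0,0,0],[0,0,0]])

```text
time_s: 4.58
tool_pos: [0.5811, 0.2866, 0.1007]
ee_rot: [-3.107, -0.463, -0.009]
wrist_force: [-2.5, -1.6, 8.9]
width: -0.0001
```

It is about 9 mm down, past the latch point. Easing off and rising.

Emit:
arm_command(grip=[0,0,0,0,0,0,0,30,50,50], linear=[[0,0,-4],[0,0,-5],[0,0,-6],[0,0,-8],[0,0,-10],[0,0,-15],[0,0,-15],[0,0,-8],[0,0,0],[0,0,0]], angular=[[0,0,0],[0,0,0],[0,0,0],[0,0,0],[0,0,0],[0,0,0],[0,0,0],[0,0,0],[0,0,0],[0,0,0]])

```text
time_s: 5.42
tool_pos: [0.5805, 0.2877, 0.1787]
ee_rot: [-3.105, -0.465, -0.012]
wrist_force: [0.8, 0.0, -0.0]
width: 0.0355
```

```bash
python3 - <<'E'
from h import *
from rig import env
st([.58,.285,.097])
n="scene";p,d=env.snapshot(n);x,y,w,h=410,150,120,120
cv2.imwrite("pics/rel.png",cv2.resize(p[y:y+h,x:x+w],(580,580),interpolation=cv2.INTER_CUBIC)[:,:,::-1])
W=cloud(d,env.get_calibration(n));x,y,w,h=430,215,60,50
S=W[y:y+h,x:x+w].reshape(-1,3);C=p[y:y+h,x:x+w].reshape(-1,3).astype(int)
m=(S[:,2]>.09)&(S[:,2]<.14)&(C.max(1)<90)&(np.hypot(S[:,0]-.58,S[:,1]-.285)<.025);q=S[m];print(m.sum(),q.min(0),q.max(0),cv2.minAreaRect((q[:,:2]*1000).astype(np.float32)))
E
```

```text
t 5.42 pos [0.5805 0.2877 0.1787] x [0.956 0.293 0.008] z [ 0.0072  0.0027 -1.    ] yaw 17.03 w 35.5 F [ 0.8  0.  -0. ] q [-0.3   0.59 -0.34  1.52  0.22  1.06 -1.96]
lin mm [-2.   2.5 81.7] ang deg [-0.03 -0.44 -0.07]
355 [0.56805603 0.27328458 0.09010356] [0.59625308 0.29378953 0.13348885] ((580.9354858398438, 283.9046325683594), (26.048460006713867, 17.201847076416016), 24.366764068603516)
```

View pics/rel.png

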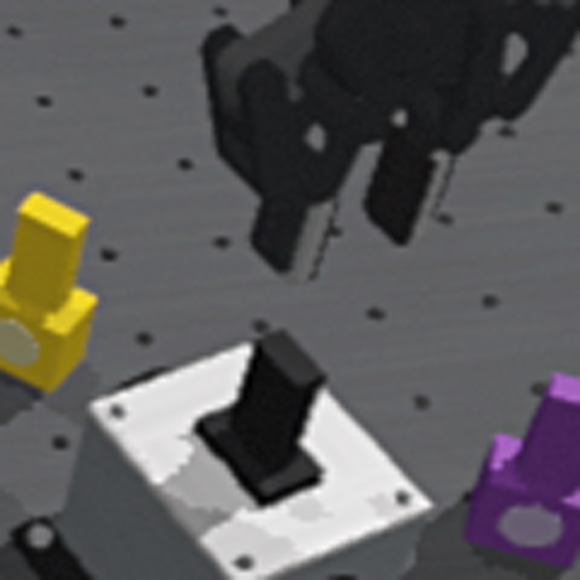

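The latch has let go: the fin top is at about 0.131 m and the block top has come up just proud of the gate (crop 260,460). The open fingers are above it. Descending with a 50 mm opening.

Emit:
arm_command(grip=[50,50,50,50,50,50,50], linear=[[-2,2.5,10],[0,0,20],[0,0,20],[0,0,15],[0,0,8],[0,0,3],[0,0,0]], angular=[[0,-0.4,0],[0,0,0],[0,0,0],[0,0,0],[0,0,0],[0,0,0],[0,0,0]])

```text
time_s: 6.05
tool_pos: [0.5765, 0.2818, 0.0917]
ee_rot: [3.104, 0.465, -0.014]
wrist_force: [-0.3, -0.2, 0.4]
width: 0.0501
```

```bash
python3 -c "
from h import *
st([.58,.285,.097])"
```

```text
t 6.05 pos [0.5765 0.2818 0.0917] x [ 0.956  0.293 -0.009] z [-0.0083 -0.0038 -1.    ] yaw 17.03 w 50.1 F [-0.3 -0.2  0.4] q [-0.3   0.68 -0.32  1.62  0.25  0.9  -1.99]
lin mm [ 4.2 -2.  -5.3] ang deg [ 0.07  0.52 -0.07]
```

Emit:
arm_command(grip=[50,50,50], linear=[[4,-2,-5],[0,0,0],[0,0,0]], angular=[[0,0.4,0],[0,0,0],[0,0,0]])

```text
time_s: 6.3
tool_pos: [0.5804, 0.2853, 0.0976]
ee_rot: [3.106, 0.465, -0.002]
wrist_force: [1.2, -0.2, -0.6]
width: 0.0498
```

```bash
python3 -c "
from h import *
st([.58,.285,.097])"
```

```text
t 6.3 pos [0.5804 0.2853 0.0976] x [ 0.956  0.293 -0.001] z [-0.001  -0.0014 -1.    ] yaw 17.02 w 49.8 F [ 1.2 -0.2 -0.6] q [-0.31  0.67 -0.32  1.6   0.25  0.91 -1.99]
lin mm [-0.5  0.2  0.6] ang deg [ 0.06  0.08 -0.08]
```

Emit:
arm_command(grip=[0,0,0,0,0,0,0,0], linear=[[0,0,0],[0,0,0],[0,0,0],[0,0,0],[0,0,0],[0,0,0],[0,0,0],[0,0,0]], angular=[[0,0,0],[0,0,0],[0,0,0],[0,0,0],[0,0,0],[0,0,0],[0,0,0],[0,0,0]])

```text
time_s: 6.97
tool_pos: [0.5815, 0.286, 0.1004]
ee_rot: [-3.107, -0.465, -0.005]
wrist_force: [0.1, 0.1, -0.3]
width: 0.0112
```

```bash
python3 -c "
from h import *
st([.58,.285,.097])"
```

```text
t 6.97 pos [0.5815 0.286  0.1004] x [0.956 0.293 0.003] z [ 3.1e-03  5.0e-04 -1.0e+00] yaw 17.02 w 11.2 F [ 0.1  0.1 -0.3] q [-0.31  0.67 -0.32  1.6   0.25  0.91 -1.99]
lin mm [-1.7  0.5  3.4] ang deg [ 0.03 -0.18 -0.08]
```

Gripped at 11.2 mm, close to the 12 mm fin. Drawing it straight up.

Emit:
arm_command(grip=[0,0,0,0,0,0,0], linear=[[0,0,-4],[0,0,-8],[0,0,-12],[0,0,-15],[0,0,-15],[0,0,-12],[0,0,-6]], angular=[[0,0,0],[0,0,0],[0,0,0],[0,0,0],[0,0,0],[0,0,0],[0,0,0]])

```text
time_s: 7.55
tool_pos: [0.5812, 0.2858, 0.1765]
ee_rot: [3.107, 0.465, 0.003]
wrist_force: [-0.0, -0.1, -1.0]
width: 0.0114
```

```bash
python3 - <<'E'
from h import *
from rig import env
st([.581,-.0045,.20])
n="scene";p,d=env.snapshot(n);x,y,w,h=410,150,120,120
cv2.imwrite("pics/lift.png",cv2.resize(p[y:y+h,x:x+w],(580,580),interpolation=cv2.INTER_CUBIC)[:,:,::-1])
E
```

```text
t 7.55 pos [0.5812 0.2858 0.1765] x [0.956 0.293 0.002] z [ 0.0017  0.     -1.    ] yaw 17.04 w 11.4 F [-0.  -0.1 -1. ] q [-0.29  0.59 -0.34  1.51  0.22  1.07 -1.96]
lin mm [-85.2 277.5 -23.5] ang deg [ 0.03 -0.09 -0.06]
```

View pics/lift.png

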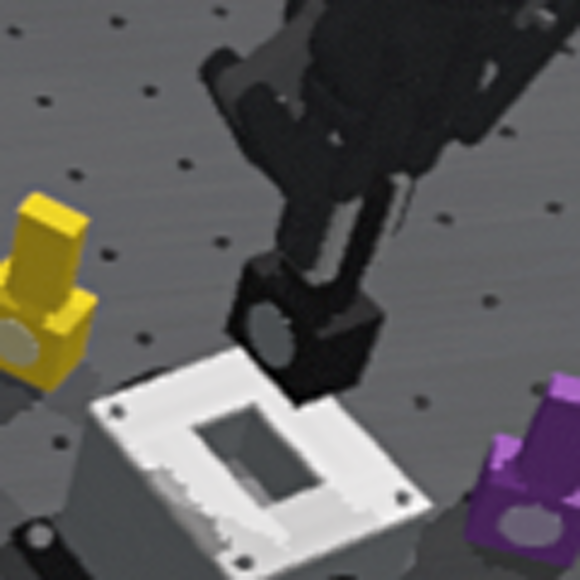

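The cartridge is held upright and clear of the gate (crop 305,330; the bay is empty at 260,450). Carrying it to the tray.

Emit:
arm_command(grip=[0,0,0,0,0,0,0,0,0,0,0,0,0,0,0], linear=[[-2,7,-5],[-5,15,-3],[-7,22,0],[-8,26,0],[-8,26,0],[-8,26,0],[-8,26,0],[-8,26,0],[-8,26,0],[-8,26,0],[-6,20,0],[-4,13,0],[-2,7,0],[0,0,0],[0,0,0]], angular=[[0,0,0],[0,0,0],[0,0,0],[0,0,0],[0,0,0],[0,0,0],[0,0,0],[0,0,0],[0,0,0],[0,0,0],[0,0,0],[0,0,0],[0,0,0],[0,0,0],[0,0,0]])

```text
time_s: 8.85
tool_pos: [0.5709, -0.0259, 0.1805]
ee_rot: [3.103, 0.447, -0.018]
wrist_force: [0.2, 0.8, -1.3]
width: 0.0115
```

```bash
python3 -c "
from h import *
st([.581,-.0045,.07])"
```

```text
t 8.85 pos [ 0.5709 -0.0259  0.1805] x [ 0.959  0.282 -0.012] z [-0.0106 -0.0079 -0.9999] yaw 16.4 w 11.5 F [ 0.2  0.8 -1.3] q [ 0.22  0.48 -0.33  1.71  0.19  0.99 -1.47]
lin mm [ 17.1 -18.2 110.2] ang deg [ 0.26  0.71 -0.7 ]
```

Emit:
arm_command(grip=[0,0,0,0,0,0,0,0,0,0], linear=[[9,-9,10],[7,-7,15],[0,0,18],[0,0,18],[0,0,15],[0,0,12],[0,0,8],[0,0,3],[0,0,0],[0,0,0]], angular=[[0.2,0.6,0],[0,0,0],[0,0,0],[0,0,0],[0,0,0],[0,0,0],[0,0,0],[0,0,0],[0,0,0],[0,0,0]])

```text
time_s: 9.68
tool_pos: [0.5819, 0.0081, 0.0784]
ee_rot: [-3.101, -0.471, -0.004]
wrist_force: [0.6, -0.3, -1.1]
width: 0.0109
```

```bash
python3 - <<'E'
from h import *
from rig import env
st([.581,-.0045,.055])
n="scene";p,d=env.snapshot(n);x,y,w,h=230,190,130,150
cv2.imwrite("pics/tray1.png",cv2.resize(p[y:y+h,x:x+w],(520,600),interpolation=cv2.INTER_CUBIC)[:,:,::-1])
E
```

```text
t 9.68 pos [0.5819 0.0081 0.0784] x [0.955 0.297 0.003] z [ 0.0014  0.0058 -1.    ] yaw 17.27 w 10.9 F [ 0.6 -0.3 -1.1] q [ 0.14  0.61 -0.31  1.81  0.25  0.76 -1.56]
lin mm [-4.7 11.9 23.4] ang deg [-0.29 -0.18  0.17]
```

View pics/tray1.png

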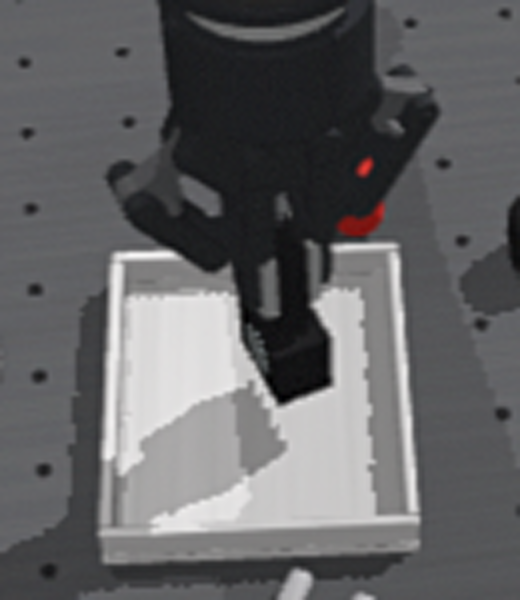

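The cartridge (crop 288,350) is upright over the tray's inside, about 25 mm above the floor. I'll centre it and lower it gently.

Emit:
arm_command(grip=[0,0,0,0,0,0,0], linear=[[-3,8,4],[0,0,5],[0,0,5],[0,0,3],[0,0,2],[0,0,0],[0,0,0]], angular=[[-0.3,-0.2,0],[0,0,0],[0,0,0],[0,0,0],[0,0,0],[0,0,0],[0,0,0]])

```text
time_s: 10.32
tool_pos: [0.5831, -0.0023, 0.0599]
ee_rot: [3.104, 0.469, 0.006]
wrist_force: [0.1, 0.5, -0.9]
width: 0.0112
```

```bash
python3 -c "
from h import *
st([.581,-.0045,.053])"
```

```text
t 10.32 pos [ 0.5831 -0.0023  0.0599] x [0.955 0.295 0.004] z [ 0.0041 -0.0013 -1.    ] yaw 17.17 w 11.2 F [ 0.1  0.5 -0.9] q [ 0.15  0.63 -0.29  1.82  0.27  0.72 -1.56]
lin mm [-2.7  1.5  6.9] ang deg [ 0.14 -0.2   0.07]
```

Emit:
arm_command(grip=[0,0,0,0,0], linear=[[0,0,2],[0,0,2],[0,0,1],[0,0,1],[0,0,1]], angular=[[0,-0.2,0],[0,0,0],[0,0,0],[0,0,0],[0,0,0]])

```text
time_s: 10.73
tool_pos: [0.5836, -0.002, 0.0529]
ee_rot: [3.104, 0.469, 0.002]
wrist_force: [-3.1, -1.0, 14.6]
width: 0.0112
```

The cartridge is on the floor: 14.6 N of contact, and z is where expected. Easing slightly, then opening.

Emit:
arm_command(grip=[0,0,40,40,40,40,40,40], linear=[[0,0,-0.5],[0,0,0],[0,0,0],[0,0,0],[0,0,0],[0,0,0],[0,0,0],[0,0,0]], angular=[[0,0,0],[0,0,0],[0,0,0],[0,0,0],[0,0,0],[0,0,0],[0,0,0],[0,0,0]])

```text
time_s: 11.4
tool_pos: [0.5841, -0.0018, 0.0538]
ee_rot: [3.104, 0.469, 0.004]
wrist_force: [-0.3, -0.7, 0.2]
width: 0.0398
```

```bash
python3 -c "
from h import *
st([.581,-.0045,.2])"
```

```text
t 11.4 pos [ 0.5841 -0.0018  0.0538] x [0.955 0.296 0.002] z [ 0.0027 -0.0023 -1.    ] yaw 17.2 w 39.8 F [-0.3 -0.7  0.2] q [ 0.14  0.64 -0.29  1.82  0.27  0.71 -1.57]
lin mm [  -3.4    2.1 -146.2] ang deg [ 0.17 -0.11  0.1 ]
```

Emit:
arm_command(grip=[40,40,40,40,40,40,40,40,40,40,40,40], linear=[[0,0,-8],[0,0,-15],[0,0,-20],[0,0,-25],[0,0,-30],[0,0,-30],[-20,0,-10],[-30,0,0],[-30,0,0],[-15,0,0],[0,0,0],[0,0,0]], angular=[[0,0,0],[0,0,0],[0,0,0],[0,0,0],[0,0,0],[0,0,0],[0,0,0],[0,0,0],[0,0,0],[0,0,0],[0,0,0],[0,0,0]])

```text
time_s: 12.4
tool_pos: [0.4898, -0.0292, 0.2047]
ee_rot: [3.103, 0.473, 0.011]
wrist_force: [-0.4, -0.4, -0.6]
width: 0.0402
```

```bash
python3 - <<'E'
from h import *
from rig import env
st()
for n in("scene","top"):
    p,d=env.snapshot(n);cv2.imwrite(f"pics/{n}_end.png",p[:,:,::-1]);W=cloud(d,env.get_calibration(n))
    if n=="scene":
        S=W.reshape(-1,3);C=p.reshape(-1,3).astype(int)
        m=(S[:,2]>.012)&(S[:,2]<.1)&(C.max(1)<90)&(np.hypot(S[:,0]-.583,S[:,1]+.002)<.04);q=S[m];print("cart",m.sum(),q.min(0),q.max(0))
        t=q[q[:,2]>.07];print("top of fin",len(t),t.mean(0))
        m=(S[:,2]>.095)&(C.max(1)<90)&(np.hypot(S[:,0]-.501,S[:,1]+.266)<.03);q=S[m];print("knob",m.sum(),q[:,2].max())
E
```

```text
t 12.4 pos [ 0.4898 -0.0292  0.2047] x [0.955 0.298 0.006] z [ 0.0072 -0.0019 -1.    ] yaw 17.32 w 40.2 F [-0.4 -0.4 -0.6] q [ 0.28  0.33 -0.36  1.89  0.15  0.94 -1.42]
cart 583 [ 0.56474964 -0.01943725  0.01210523] [0.60573587 0.01416689 0.08692559]
top of fin 139 [ 0.58572276 -0.00243523  0.0812083 ]
knob 209 0.11469656289308516
```

View pics/scene_end.png

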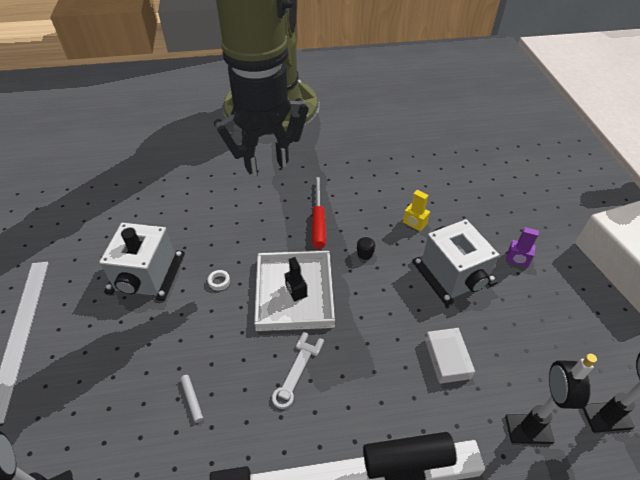

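The cartridge stands upright near the tray's centre (295,285), with its fin top at about 83 mm as expected. Its gate (463,245) is empty, the knob cartridge is untouched (130,240), and the arm is clear.

```bash
python3 -c "
from rig import env
print(env.job_done())"
```

```text
the job is handed in; nothing more can be done
None
```

The finned cartridge is out of its gate and standing upright near the centre of the tray, and the job was handed in at about 12.5 s of the 38 s allowed.

- **Release and removal:** I pressed the fin down about 9 mm with the fingers shut, at up to about 9 N. The latch let go and the cartridge sprang up 20 mm. I gripped the fin (11.2 mm measured against the stated 12 mm) and drew it straight out.
- **Placing:** I lowered it to the tray floor and let go. The last reading before I eased off was 14.6 N, a bit firmer than I had aimed for.
- **Final checks:** The last picture shows the cartridge at about (0.585, -0.002), with the gripper clear and in the open. The fin top measured about 81 mm on average against the expected 83 mm, within camera error. The fin's gate is empty.
- **Left alone:** The knob cartridge is still at its latched height, and the yellow and purple look-alikes are where they were. No check failed.

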